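Lock the last stud of a display stand with its jam nut

ROBOT

A 6-joint arm with a two-finger parallel gripper is mounted at the origin on the work surface. World frame = base frame: x ahead of the robot, y to its left, z up, the work surface at z = 0. Lengths are in m, angles in rad, forces in N, time in s.
With the tool pointing down it reaches from about 0.35 to 0.775 m from the base axis. Payload 7.3 kg.
Tool frame: the origin (TCP) lies at the very end of the fingers, on their centre line; the grasp point (between the pads) lies robot.pinch_z behind it (robot.pinch_z is the distance from the TCP to the grasp point, in m); y points along the fingers, z is the direction in which the jaws open and shut, and the axes are right-handed (so a half turn about y gives the same grasp; the last joint's range is limited). The gripper opens to 92 mm and grips with 3 to 60 N. Pads are 19 mm wide; open, the fingers measure 130 mm over their backs; the gripper's body (75 mm by 190 mm) begins 47 mm behind the grasp point.
Start: joints at [1.044, 0.342, 1.524, -0, 1.275, -0.146], TCP at [0.195, 0.487, 0.227] pointing down, gripper open.
Joint ranges: [-2.53, 2.53], [-0.77, 2.02], [0.04, 2.7], [-1, 4.14], [0.28, 2.66], [-3.11, 3.11]. Speed limits (rad/s): [2.57, 2.57, 3.14, 3.14, 3.14, 3.14].

INTERFACE

Orientations are given as [roll, pitch, yaw] about the fixed x, y, z axes, in that order (R = Rz(yaw) Ry(pitch) Rx(roll)).
In Python, from cell import status, viewer, robot gives the robot as it stands. The module is installed in compiled form; this text tells all that it offers.
- The arm moves only by the shell command python3 -m pendant 'ROWS' [FORCE]. ROWS is JSON, a list that holds one entry, the list of rows, each a list of 7 numbers: the shift along the tool's x, y, z in cm, then the turn, a rotation vector about the tool's x, y, z in rad, then the finger opening in cm, from 0 to 9.18. A call has 1 to 20 rows; each row is the pose to reach, as a shift and turn from the pose commanded when the call began, along the tool's axes at that moment; what a row does not reach only later rows make up. A row lasts 1/10 s, in which the tool goes at most 50 mm and 8.59 degrees, less where a joint would pass 70% of its speed; a pose out of reach is approached as far as the arm can. A call with a gripper value outside its range is refused whole. The fingers move at their own pace and stop on an object; FORCE is the grip in N (left out, the last holds). Time passes only in rows, so rows that repeat a pose let the fingers close. It gives the time, the measured TCP pose, the force and the opening at its end, in the units of the state.
- status.observe(): the state, without advancing time (a new reading comes with each control period).
- viewer.read_camera(name): name is "scene" or "top"; returns a dict with "image" (400x640x3 uint8, red, green, blue), "range_z" (400x640 float32, m along the optical axis (not along the pixel's ray), 0 where there is no reading), "fx", "fy", "cx", "cy" (pixels), "camera_from_world" (4x4, takes a point from world to camera coordinates). Camera axes: x right, y up, looking along -z (the intrinsics and any distortion apply to the point x, -y, -z); pixel columns grow to the right and rows downward; lengths in m; the calibration is good to about 2 mm. A picture is of the moment at which its call begins.
- robot.hand_in(): hands the job in, once; it reports no verdict.
The state is a dict: "time": time; "qpos": joint angles; "qvel": joint speeds; "joint_efforts": joint torques, N m; "tool_pos": TCP position; "tool_rot": TCP orientation; "contact_force": force on the tool from outside, world axes, zero at the start; "torque": the same for the moment, N m; "opening": finger opening in m.
Only numpy, scipy, OpenCV 4.12 (cv2) and the standard library are available. Lean on these libraries where they do the work, as an engineer would, in place of code of your own. Each camera call takes 0.05 s, during which the arm holds its last target. There are 200 camera calls.

TASK

On this display stand the stud nearest the robot on its right-hand side still has a loose jam nut on top of its lower nut. Slip the spanner that fits onto the lower nut so that its handle comes up against the nuts of the next stud, the near left one, and keeps the lower nut from turning, then, turning only the upper nut, screw the jam nut down clockwise until it is firmly nipped up against the lower nut, about three quarters of a newton metre, without straining it. Then slide the spanner off gently and lay it down flat clear of the nut; do not force anything, and leave the other things alone.

Things in the scene. Friction and masses are not known exactly. Their poses are not given: they have to be found in the camera images.
- spanner: The larger of two flat steel open-ended spanners on the table: 8 mm thick, 201 mm long, straight handle 22 mm wide, head 66 mm wide, 0.24 to 0.38 kg. Origin under the middle of the handle, near the balance point, where it can be gripped across. x runs from tail to jaw, z up. The rounded tail ends 108 mm behind the origin.
- spanner_jaw (a point): Centre of the larger spanner's jaw, 72 mm ahead of its origin, 4 mm above its underside. The jaw opens to the spanner's +x, in line with the handle: 31.6 mm wide with straight sides, flared at the tips, which reach 21 mm ahead of this point; its back is 18 mm behind it. With the spanner fully on a nut this point lies on the nut's axis.
- stand: Display stand: heavy fixed white-painted steel plate 170 (x) by 230 (y) mm on rubber feet. Origin at the middle of its foot, on the table; the flat plate top is 30 mm above. Four upright 20 mm studs at x = +-50, y = +-80 mm, tops 48 mm above the plate; each has a lower nut on the plate and a jam nut on that. The pair at x = -50, y = -80 is the loose one; the other three are locked.
- brace (a point): On the plate at the foot of the next stud (stand x = -50, y = +80 mm), 160 mm from the loose pair. Its fixed nuts (30 mm across flats, 34.6 mm across corners, 26 mm high together) are what the spanner's handle comes up against.
- lower_nut: Lower nut of the loose pair: 16 mm high, 30 mm across flats, 34.6 mm across corners. Origin on the stud's axis at plate height, z up. x runs through a corner, parallel to two flats, and points 10 to 17 degrees anticlockwise (from above) of the line to the brace. Not held, it turns at about 0.3 N m; it may turn 25 degrees at most, the spanner's play included.
- lower_corner (a point): The corner of the lower nut on its +x axis, 16.8 mm from the stud's axis, at half height. With the spanner's handle lying along this +x (its jaw pointing to the nut's -x), flat on the plate, its edge passes the brace's nuts with 2 to 20 mm to spare; the clockwise pull then swings the handle up against them.
- jam_nut: The loose jam nut: 10 mm high, 30 mm across flats, its underside (origin, on the axis) 17 mm above the plate, just above the lower nut; the stud stands out 21 mm above it. z up, x through a corner. It can be gripped across its flats from above, with the fingertips 18 to 21 mm above the plate so that they do not hold the lower nut too; a grip of 50 N does not slip.
- jam_corner (a point): The corner of the jam nut on its +x axis, 16.8 mm from the axis, at half height. Clockwise (from above) the nut runs down with about 0.1 N m drag, meets the lower nut after some 30 to 60 degrees, unknown beforehand; it then takes the lower nut along until the spanner's play is used up (5 to 20 degrees); then the felt torque rises about 0.05 N m per degree. Tight from 0.6 N m, strained above 0.9 N m; let go, it eases back to first touch.
- face_point (a point): A point on the rim of the jam nut's bearing face (its underside, a 1 mm boss), 13.5 mm from the axis. It stays with the lower nut while the jam nut runs down and then winds round clockwise with it by about a millimetre as the jam nut is nipped up tight: too little to steer by.
- thread_point (a point): Where the thread starts in the jam nut's bore, 11.5 mm from the axis, at its underside; it turns with the jam nut, at any angle to its corners.
- small_spanner: The smaller spanner, 155 mm long with a 38 mm head and 17 mm jaw, 6 mm thick: too small for these nuts. Origin under the middle of its handle, x towards its jaw. The two spanners may lie in each other's place.
- mug: White mug, 82 mm wide, 92 mm high, origin under its middle. Not to be moved.
- bowl: White bowl, 124 mm wide, 60 mm high, origin under its middle. Not to be moved.
- candlestick: Turned wooden candlestick, 72 mm wide, 135 mm high, origin under its middle. Not to be moved.
- spare_nut: A spare hexagon nut, 30 mm across flats, lying on the table, origin under its middle. Not to be moved.
- pen_tin: Open aluminium tin, 60 mm wide, 35 mm high, origin under its middle. Not to be moved.
- sugar_jar: Small blue ceramic cup, 72 mm wide, 75 mm high, origin under its middle. Not to be moved.
Not all that is in view belongs to the job. Leave any brown look-alike of the spanner alone.

How it is judged:
By the outcome, as a careful person would: the job done as asked, in the order asked, and still so for the second after the job is handed in, with the robot touching nothing.
It also fails if it takes over 72 s, if anything falls off the work surface, if the arm or the gripper's body presses on something with over 40 N, if the wrist force passes 120 N, or if a joint passes its speed limit or range.

## Working session

There is one attempt and no reset: what is moved stays moved. The work goes in short steps, Python scripts to look and compute and a shell command to move; the robot and the scene stay as the last step left them, time stands still between calls to the robot, and variables do not carry over. Pictures are saved under pics/ and viewed, about 8 in all and at most 12, crops included, and the job is handed in when it is done.

```bash
mkdir -p pics; cat > h.py <<'E'
import numpy as np,cv2
from cell import status,viewer,robot
def cam(n):
    c=viewer.read_camera(n); return c
def ray(c,u,v):
    T=np.linalg.inv(c["camera_from_world"]); d=np.array([(u-c["cx"])/c["fx"],-(v-c["cy"])/c["fy"],-1.])
    return T[:3,3],T[:3,:3]@d
def onplane(c,u,v,z):
    o,d=ray(c,u,v); return o+d*(z-o[2])/d[2]
def proj(c,p):
    q=c["camera_from_world"]@np.append(p,1); return c["cx"]+c["fx"]*q[0]/-q[2], c["cy"]+c["fy"]*q[1]/q[2]
def world(c):
    v,u=np.mgrid[:400,:640]; r=c["range_z"]; T=np.linalg.inv(c["camera_from_world"])
    P=np.stack([(u-c["cx"])/c["fx"]*r,-(v-c["cy"])/c["fy"]*r,-r],-1); return P@T[:3,:3].T+T[:3,3]
E
python3 - <<'E'
from h import *
for n in("scene","top"):
    c=cam(n); cv2.imwrite(f"pics/{n}0.png",c["image"][...,::-1])
    print(n,{k:v for k,v in c.items() if k not in("image","range_z")})
print(status.observe(),robot.pinch_z)
E
```

```text
scene {'fx': 419.6920596730997, 'fy': 419.6920596730997, 'cx': 320.20474717356745, 'cy': 198.8635587992008, 'camera_from_world': array([[-0.47373999,  0.88052336,  0.0157805 ,  0.20734642],
       [-0.68834383, -0.38140148,  0.61702162,  0.29497075],
       [ 0.54932066,  0.28144541,  0.78678796, -1.26638419],
       [ 0.        ,  0.        ,  0.        ,  1.        ]])}
top {'fx': 514.5551428056357, 'fy': 514.5551428056357, 'cx': 313.88848809258144, 'cy': 205.64645523542475, 'camera_from_world': array([[ 0.04898023, -0.99879896,  0.00125543, -0.01456411],
       [ 0.97724502,  0.04818289,  0.20656859, -0.50225251],
       [-0.20638098, -0.00889092,  0.97843132, -1.10534756],
       [ 0.        ,  0.        ,  0.        ,  1.        ]])}
{'time': 0.1, 'qpos': array([ 1.04399268e+00,  3.42648214e-01,  1.52490802e+00,  4.85252537e-05,
        1.27539666e+00, -1.46000746e-01]), 'qvel': array([ 9.66543938e-05,  5.98358086e-04, -2.68365837e-03, -4.62573320e-04,
       -3.86905071e-04,  7.35880720e-04]), 'joint_efforts': array([ 8.90084448e-04, -4.32005775e+01, -2.44693494e+01,  7.17866071e-02,
        5.26628585e-02, -8.57454302e-05]), 'tool_pos': array([0.19491061, 0.48709684, 0.22612167]), 'tool_rot': array([-1.57213535e+00,  2.43802269e-04, -3.80817222e-01]), 'contact_force': array([ 0.17988153, -0.50283035,  0.3595493 ]), 'torque': array([ 0.04325722, -0.00734241, -0.02205236]), 'opening': 0.09189707827136244} 0.0188
```

View pics/scene0.png

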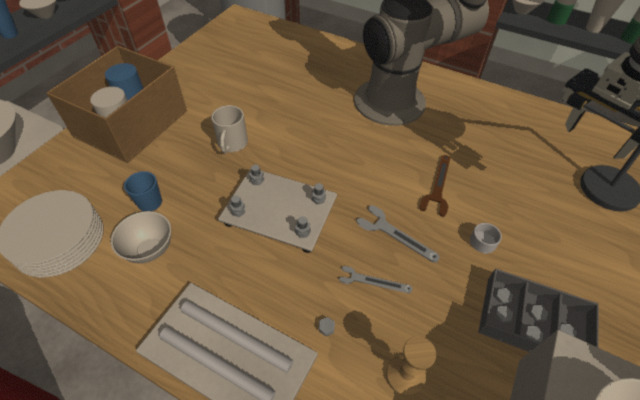

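View pics/top0.png

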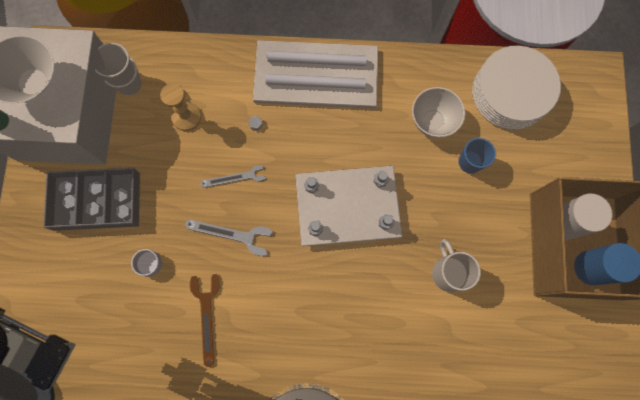

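The top view shows the large spanner at about (230,234) with its jaw to the right. The stand is at (348,207), the loose pair at (387,222) and the brace at (316,229). The brown look-alike is at (207,320).

```bash
cat > m.py <<'E'
from h import *
def spanner(c,z=0.008,box=(175,205,290,265),zr=(0.002,0.02),cam2=None):
    im=cv2.cvtColor(c["image"],cv2.COLOR_RGB2HSV); x0,y0,x1,y1=box
    m=((im[...,1]<70)&(im[...,2]>60)).astype(np.uint8); M=np.zeros_like(m);M[y0:y1,x0:x1]=m[y0:y1,x0:x1]
    n,l,s,_=cv2.connectedComponentsWithStats(M); k=1+np.argmax(s[1:,4]); v,u=np.where(l==k)
    P=np.array([onplane(c,a,b,z)[:2] for a,b in zip(u,v)])
    m0=P.mean(0); w,V=np.linalg.eigh(np.cov((P-m0).T)); d=V[:,1]
    t=(P-m0)@d
    n_=np.array([-d[1],d[0]]); s_=(P-m0)@n_
    if np.ptp(s_[t>t.max()-.05])<np.ptp(s_[t<t.min()+.05]): d=-d;t=-t
    # handle axis: from handle part only
    for _ in range(2):
        h=(t>t.min()+.015)&(t<t.min()+.115); Q=P[h]; q0=Q.mean(0); w,V=np.linalg.eigh(np.cov((Q-q0).T)); e=V[:,1]; e*=np.sign(e@d)
        d=e; m0=q0; t=(P-m0)@d
    n_=np.array([-d[1],d[0]])
    tail=m0+d*t.min(); tip=m0+d*t.max()
    o=(tail+.108*d+tip-.093*d)/2
    return o,np.arctan2(d[1],d[0]),t.max()-t.min(),np.ptp(((P-m0)@n_)[h]),s[k]
E
python3 - <<'E'
from m import *
c=cam("top"); s=cam("scene")
print("spanner",spanner(c)); 
W=world(c); u,v=230,234
print("table z",W[300:320,300:350,2].mean(), "spanner z", W[228:240,215:240,2].round(4).max())
# plate
m=(abs(W[...,2]-.03)<.006)&(np.hypot(W[...,0]-.5,W[...,1]+.09)<.4)
M=np.zeros(m.shape,np.uint8);M[155:255,285:412]=m[155:255,285:412]
M=cv2.morphologyEx(M,cv2.MORPH_CLOSE,np.ones((25,25)));cs=max(cv2.findContours(M,0,2)[0],key=cv2.contourArea)
pl=np.array([onplane(c,a,b,.03)[:2] for a,b in cs[:,0]],np.float32)
print("plate",cv2.minAreaRect(pl*1000))
# stud tops
for z0,z1 in((.07,.09),):
    m=np.zeros(m.shape,np.uint8);mm=(W[...,2]>z0)&(W[...,2]<z1);m[155:255,285:412]=mm[155:255,285:412]
    n,l,st,ce=cv2.connectedComponentsWithStats(m)
    for k in range(1,n):
        if st[k,4]>5: print(st[k],ce[k],W[l==k].mean(0).round(4))
A=[]
for q,(x,y) in((c,(372,207)),(c,(300,212)),(s,(304,176)),(s,(242,158))):
    a=q["image"][y:y+34,x:x+34,::-1]; A.append(cv2.resize(a,(390,290) if 0 else (290,290),interpolation=cv2.INTER_CUBIC))
cv2.imwrite("pics/c1.png",np.vstack([np.hstack(A[:2]),np.hstack(A[2:])]))
E
```

```text
spanner (array([0.43629812, 0.20069605]), np.float64(-1.7500815511766434), np.float64(0.2017942315986237), np.float64(0.02345540851295288), array([ 185,  220,   88,   36, 1009], dtype=int32))
table z 0.0037347849178558184 spanner z 1.1853
plate ((512.9034423828125, -66.33873748779297), (170.0977325439453, 229.29238891601562), 7.847306728363037)
[378 171   9  10  70] [382.07142857 175.4       ] [ 0.5734 -0.1385  0.0774]
[307 177   9  10  72] [310.93055556 181.65277778] [0.5511 0.0191 0.0776]
[383 215  10  10  75] [387.33333333 219.34666667] [ 0.4743 -0.1521  0.0779]
[311 221   9  10  73] [314.84931507 225.67123288] [0.4526 0.0056 0.0773]
```

View pics/c1.png

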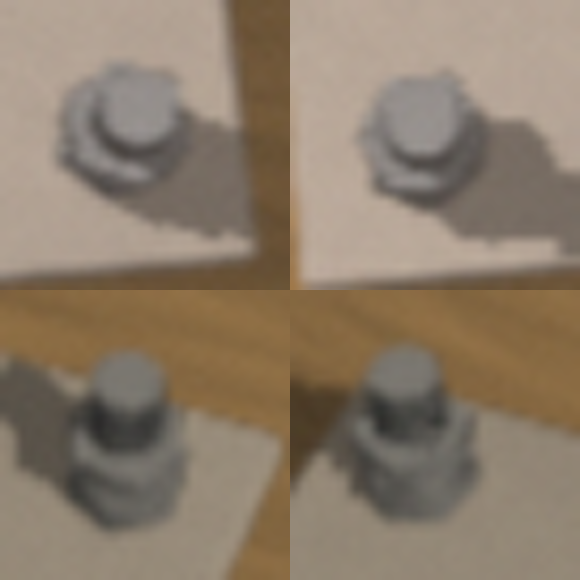

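```bash
cat >> h.py <<'E'
def go(x,y,z,yawdeg):
    s=status.observe(); p=s["tool_pos"]; w=s["tool_rot"][2]; d=np.array([x,y,z])-p
    c,sn=np.cos(w),np.sin(w); dy=(np.radians(yawdeg)-w+np.pi)%(2*np.pi)-np.pi
    print("t",round(s["time"],2),"yaw",round(np.degrees(w),2),"rpy",s["tool_rot"].round(3),"pos",p.round(4),"q",s["qpos"].round(2),"F",s["contact_force"].round(1),"M",s["torque"].round(2),"open",round(s["opening"],4))
    print("row",[round(100*(c*d[0]+sn*d[1]),2),round(-100*d[2],2),round(100*(-sn*d[0]+c*d[1]),2),0,round(-dy,4),0])
E
python3 -c "
from h import *
go(.4363,.2007,.10,-100.3)"
```

```text
t 0.2 yaw -21.82 rpy [-1.572  0.    -0.381] pos [0.195  0.4872 0.2263] q [ 1.04  0.34  1.52 -0.    1.28 -0.15] F [0.8 0.4 0.5] M [-0.01 -0.   -0.02] open 0.092
row [np.float64(33.05), np.float64(12.63), np.float64(-17.63), 0, np.float64(1.3698), 0]
```

```bash
python3 -m pendant '[[[33.05,8,-17.63,0,1.37,0,5],[33.05,8,-17.63,0,1.37,0,5],[33.05,8,-17.63,0,1.37,0,5],[33.05,8,-17.63,0,1.37,0,5],[33.05,8,-17.63,0,1.37,0,5],[33.05,8,-17.63,0,1.37,0,5],[33.05,8,-17.63,0,1.37,0,5],[33.05,8,-17.63,0,1.37,0,5],[33.05,8,-17.63,0,1.37,0,5],[33.05,8,-17.63,0,1.37,0,5],[33.05,8,-17.63,0,1.37,0,5],[33.05,8,-17.63,0,1.37,0,5],[33.05,12.6,-17.63,0,1.37,0,5],[33.05,14.5,-17.63,0,1.37,0,5],[33.05,16.6,-17.63,0,1.37,0,5],[33.05,18.6,-17.63,0,1.37,0,5],[33.05,18.6,-17.63,0,1.37,0,5]]]' 30
python3 -c "
from h import *
go(.4363,.2007,.0025,-100.3)"
```

```text
time: 1.9
tool_pos: [0.4345, 0.2011, 0.0389]
tool_rot: [-1.575, -0.002, -1.748]
contact_force: [-0.3, 0.2, 0.5]
opening: 0.05
t 1.9 yaw -100.13 rpy [-1.575 -0.002 -1.748] pos [0.4345 0.2011 0.0389] q [0.27 0.51 1.87 0.   0.76 0.45] F [-0.3  0.2  0.5] M [-0.07  0.1  -0.02] open 0.05
row [np.float64(0.01), np.float64(3.64), np.float64(0.19), 0, np.float64(0.0031), 0]
```

```bash
python3 -m pendant '[[[0,1,0.1,0,0,0,5],[0,2,0.15,0,0,0,5],[0,3,0.15,0,0,0,5],[0,3.5,0.15,0,0,0,5],[0,3.6,0.15,0,0,0,5],[0,3.6,0.15,0,0,0,5],[0,3.6,0.15,0,0,0,3],[0,3.6,0.15,0,0,0,1.5],[0,3.6,0.15,0,0,0,1.5],[0,3.6,0.15,0,0,0,1.5],[0,3.6,0.15,0,0,0,1.5],[0,3.6,0.15,0,0,0,1.5],[0,3.6,0.15,0,0,0,1.5]]]' 45
python3 -c "
from h import *
go(.4363,.2007,.14,-100.3)"
```

```text
time: 3.2
tool_pos: [0.438, 0.2007, 0.0049]
tool_rot: [-1.57, 0.0, -1.751]
contact_force: [0.5, -0.5, 2.4]
opening: 0.0204
t 3.2 yaw -100.31 rpy [-1.57   0.    -1.751] pos [0.438  0.2007 0.0049] q [0.27 0.57 1.89 0.   0.68 0.45] F [ 0.5 -0.5  2.4] M [-0.14  0.14 -0.07] open 0.0204
row [np.float64(0.03), np.float64(-13.51), np.float64(-0.17), 0, np.float64(-0.0002), 0]
```

```bash
python3 -m pendant '[[[0,0,0,0,0,0,3],[0,0,0,0,0,0,3],[0,0.1,0,0,0,0,3],[0,0.2,0,0,0,0,3],[0,0.25,0,0,0,0,3],[0,0.25,0,0,0,0,3],[0,0.25,0,0,0,0,3]]]' 45
python3 -c "
from h import *
go(.4363,.2007,.14,-100.3)"
```

```text
time: 3.9
tool_pos: [0.4379, 0.2007, 0.0022]
tool_rot: [-1.571, 0.0, -1.751]
contact_force: [-0.3, 0.6, -1.3]
opening: 0.0301
t 3.9 yaw -100.32 rpy [-1.571  0.    -1.751] pos [0.4379 0.2007 0.0022] q [0.27 0.58 1.89 0.   0.67 0.45] F [-0.3  0.6 -1.3] M [-0.11 -0.   -0.02] open 0.0301
row [np.float64(0.03), np.float64(-13.78), np.float64(-0.16), 0, np.float64(-0.0003), 0]
```

Now grip and lift.

```bash
python3 -m pendant '[[[0,0,0,0,0,0,1.5],[0,0,0,0,0,0,1.5],[0,0,0,0,0,0,1.5],[0,0,0,0,0,0,1.5],[0,0,0,0,0,0,1.5],[0,-1,0,0,0,0,1.5],[0,-3,0,0,0,0,1.5],[0,-6,0,0,0,0,1.5],[0,-9,0,0,0,0,1.5],[0,-11,0,0,0,0,1.5],[0,-11,0,0,0,0,1.5]]]' 55
python3 -c "
from h import *
a=np.radians(-68.7); n=np.array([.4743,-.1523]); o=n-(.072+.06)*np.array([np.cos(a),np.sin(a)]);print(o)
go(o[0],o[1],.11,-68.7)
c=cam('top');s=cam('scene')
cv2.imwrite('pics/c2.png',np.vstack([cv2.resize(c['image'][140:300,140:440],None,fx=2,fy=2),cv2.resize(s['image'][100:240,220:520],None,fx=2,fy=2)])[...,::-1])"
```

```text
time: 5.0
tool_pos: [0.4393, 0.2011, 0.1151]
tool_rot: [-1.566, 0.003, -1.751]
contact_force: [0.7, -0.4, -2.3]
opening: 0.0209
[ 0.42635084 -0.02931676]
t 5.0 yaw -100.31 rpy [-1.566  0.003 -1.751] pos [0.4393 0.2011 0.1151] q [0.27 0.39 1.8  0.   0.95 0.45] F [ 0.7 -0.4 -2.3] M [-0.07  0.05 -0.02] open 0.0209
row [np.float64(22.9), np.float64(0.51), np.float64(2.85), 0, np.float64(-0.5517), 0]
```

View pics/c2.png

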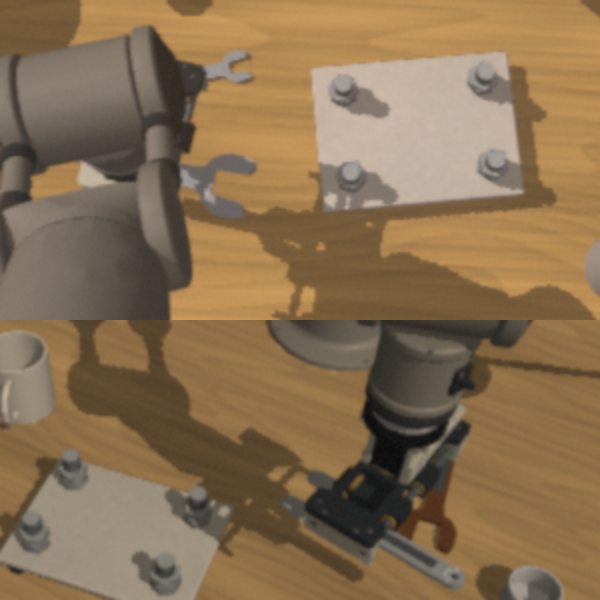

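The spanner is held level, with its head towards the stand. Next I move above the start point, 48 mm back from fully on.

```bash
python3 -c "
from h import *
a=np.radians(-68.7); n=np.array([.4743,-.1523]); o=n-(.072+.048)*np.array([np.cos(a),np.sin(a)]);print(o)
go(o[0],o[1],.12,-68.7)"
```

```text
[ 0.43070985 -0.04049705]
t 5.1 yaw -100.31 rpy [-1.571  0.    -1.751] pos [0.4375 0.2005 0.1121] q [0.27 0.39 1.8  0.   0.95 0.45] F [ 0.3 -0.8 -3.9] M [-0.09  0.1  -0.03] open 0.0207
row [np.float64(23.84), np.float64(-0.79), np.float64(3.65), 0, np.float64(-0.5518), 0]
```

```bash
python3 -m pendant '[[[1,-0.8,0.1,0,-0.03,0,1.5],[3,-0.8,0.4,0,-0.08,0,1.5],[6,-0.8,0.9,0,-0.15,0,1.5],[9,-0.8,1.4,0,-0.22,0,1.5],[12,-0.8,1.8,0,-0.3,0,1.5],[15,-0.8,2.3,0,-0.37,0,1.5],[18,-0.8,2.8,0,-0.44,0,1.5],[20.5,-0.8,3.2,0,-0.5,0,1.5],[22.5,-0.8,3.5,0,-0.54,0,1.5],[23.5,-0.8,3.6,0,-0.55,0,1.5],[23.84,-0.8,3.65,0,-0.552,0,1.5],[23.84,-0.8,3.65,0,-0.552,0,1.5],[23.84,-0.8,3.65,0,-0.552,0,1.5]]]' 55
python3 -c "
from h import *
go(.4307,-.0405,.045,-68.7)
c=cam('top');s=cam('scene')
cv2.imwrite('pics/c3.png',np.vstack([cv2.resize(c['image'][140:290,240:440],None,fx=3,fy=2.0*1.5),cv2.resize(s['image'][120:240,220:420],None,fx=3,fy=3)])[:600,:,::-1])"
```

```text
time: 6.4
tool_pos: [0.4307, -0.0399, 0.1196]
tool_rot: [-1.572, 0.001, -1.199]
contact_force: [0.4, -0.5, -2.3]
opening: 0.0211
t 6.4 yaw -68.69 rpy [-1.572e+00  1.000e-03 -1.199e+00] pos [ 0.4307 -0.0399  0.1196] q [-0.27  0.31  1.92  0.    0.92 -0.64] F [ 0.4 -0.5 -2.3] M [-0.02  0.02 -0.03] open 0.0211
row [np.float64(0.06), np.float64(7.46), np.float64(-0.02), 0, np.float64(0.0002), 0]
```

View pics/c3.png

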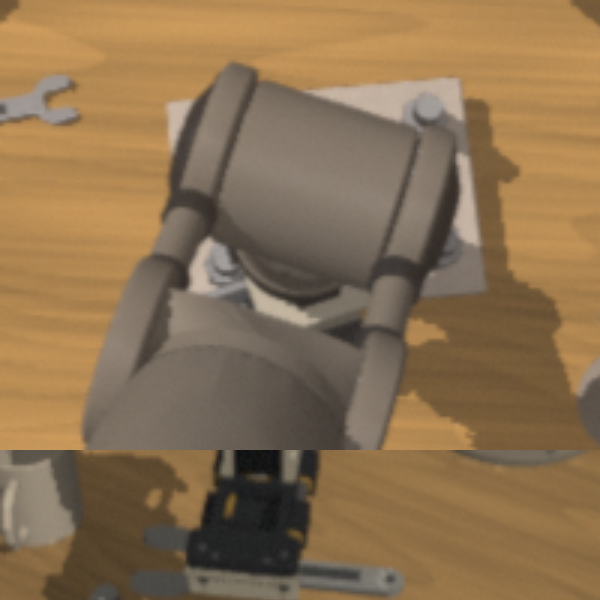

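```bash
python3 -m pendant '[[[0,1,0,0,0,0,1.5],[0,2.5,0,0,0,0,1.5],[0,4.5,0,0,0,0,1.5],[0,6,0,0,0,0,1.5],[0,7,0,0,0,0,1.5],[0,7.5,0,0,0,0,1.5],[0,7.5,0,0,0,0,1.5],[0,7.5,0,0,0,0,1.5]]]' 55
python3 -c "
from h import *
go(.4307,-.0405,.034,-68.7)
s=cam('scene')
a=np.radians(-68.7);d=np.array([np.cos(a),np.sin(a),0]);p=status.observe()['tool_pos'];p[2]+=.006
im=s['image'][135:235,230:380,::-1].copy();im=cv2.resize(im,None,fx=5,fy=5,interpolation=cv2.INTER_CUBIC)
for q in (p-.108*d,p+.093*d,np.array([.4743,-.1523,.078]),np.array([.4525,.006,.078])):
    u,v=proj(s,q); cv2.circle(im,(int((u-230+.5)*5),int((v-135+.5)*5)),3,(0,0,255),-1)
cv2.imwrite('pics/c4.png',im)"
```

```text
time: 7.3
tool_pos: [0.4315, -0.0405, 0.0455]
tool_rot: [-1.57, -0.0, -1.199]
contact_force: [0.4, 0.3, -2.5]
opening: 0.021
t 7.3 yaw -68.68 rpy [-1.57  -0.    -1.199] pos [ 0.4315 -0.0405  0.0455] q [-0.27  0.44  1.99  0.    0.71 -0.64] F [ 0.4  0.3 -2.5] M [-0.06 -0.01 -0.  ] open 0.021
row [np.float64(-0.02), np.float64(1.15), np.float64(-0.08), 0, np.float64(0.0003), 0]
```

View pics/c4.png

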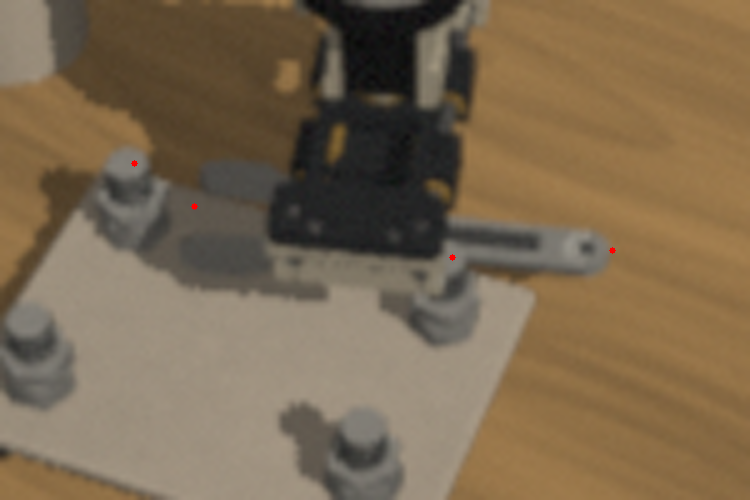

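The tips at (200,178) and (182,250) and the tail at (605,250) match the prediction, with the same offset of about 1 px as the studs. Now I lower it onto the plate.

```bash
python3 -m pendant '[[[0,0.4,0,0,0,0,1.5],[0,0.8,0,0,0,0,1.5],[0,1.05,-0.05,0,0,0,1.5],[0,1.1,-0.05,0,0,0,1.5],[0,1.1,-0.05,0,0,0,1.5],[0,1.1,-0.05,0,0,0,1.5]]]' 55
python3 -c "
from h import *
go(.4307,-.0405,.034,-68.7)"
```

```text
time: 7.95
tool_pos: [0.4307, -0.0406, 0.0343]
tool_rot: [-1.571, 0.0, -1.199]
contact_force: [-1.5, -1.0, -3.4]
opening: 0.0209
t 7.95 yaw -68.69 rpy [-1.571  0.    -1.199] pos [ 0.4307 -0.0406  0.0343] q [-0.27  0.46  2.01  0.    0.68 -0.64] F [-1.5 -1.  -3.4] M [-0.06  0.04 -0.02] open 0.0209
row [np.float64(-0.01), np.float64(0.03), np.float64(0.0), 0, np.float64(0.0002), 0]
```

```bash
python3 -m pendant '[[[0.4,0,0,0,0,0,1.5],[0.8,0,0,0,0,0,1.5],[1.2,0,0,0,0,0,1.5],[1.6,0,0,0,0,0,1.5],[2,0,0,0,0,0,1.5],[2,0,0,0,0,0,1.5]]]' 55
python3 -c "
from h import *
go(.4743-.072*np.cos(np.radians(-68.7)),-.1523-.072*np.sin(np.radians(-68.7)),.034,-68.7)"
```

```text
time: 8.55
tool_pos: [0.4383, -0.0598, 0.0342]
tool_rot: [-1.57, -0.0, -1.199]
contact_force: [0.6, -0.3, -2.9]
opening: 0.0209
t 8.55 yaw -68.72 rpy [-1.57  -0.    -1.199] pos [ 0.4383 -0.0598  0.0342] q [-0.31  0.47  1.98  0.    0.69 -0.68] F [ 0.6 -0.3 -2.9] M [ 0.01  0.01 -0.04] open 0.0209
row [np.float64(2.72), np.float64(0.02), np.float64(-0.0), 0, np.float64(-0.0004), 0]
```

```bash
python3 -m pendant '[[[0.2,0,0,0,0,0,1.5],[0.4,0,0,0,0,0,1.5],[0.6,0,0,0,0,0,1.5],[0.8,0,0,0,0,0,1.5],[0.8,0,0,0,0,0,1.5]]]' 55
python3 -c "
from h import *
go(.4743-.072*np.cos(np.radians(-68.7)),-.1523-.072*np.sin(np.radians(-68.7)),.034,-68.7)"
```

```text
time: 9.05
tool_pos: [0.441, -0.0669, 0.0342]
tool_rot: [-1.571, -0.0, -1.199]
contact_force: [0.1, 0.1, -3.3]
opening: 0.0207
t 9.05 yaw -68.7 rpy [-1.571 -0.    -1.199] pos [ 0.441  -0.0669  0.0342] q [-0.32  0.47  1.97  0.    0.7  -0.69] F [ 0.1  0.1 -3.3] M [-0.08  0.07  0.02] open 0.0207
row [np.float64(1.97), np.float64(0.02), np.float64(0.0), 0, np.float64(0.0001), 0]
```

```bash
python3 -m pendant '[[[0.2,0,0,0,0,0,1.5],[0.4,0,0,0,0,0,1.5],[0.6,0,0,0,0,0,1.5],[0.8,0,0,0,0,0,1.5],[1.0,0,0,0,0,0,1.5],[1.0,0,0,0,0,0,1.5]]]' 55
python3 -c "
from h import *
go(.4743-.072*np.cos(np.radians(-68.7)),-.1523-.072*np.sin(np.radians(-68.7)),.034,-68.7)"
```

```text
time: 9.65
tool_pos: [0.4447, -0.0763, 0.0342]
tool_rot: [-1.571, -0.0, -1.199]
contact_force: [0.6, 0.4, -3.0]
opening: 0.0208
t 9.65 yaw -68.7 rpy [-1.571 -0.    -1.199] pos [ 0.4447 -0.0763  0.0342] q [-0.34  0.48  1.96  0.    0.7  -0.71] F [ 0.6  0.4 -3. ] M [-0.02  0.02  0.02] open 0.0208
row [np.float64(0.96), np.float64(0.02), np.float64(0.0), 0, np.float64(-0.0), 0]
```

```bash
python3 -m pendant '[[[0.2,0,0,0,0,0,1.5],[0.4,0,0,0,0,0,1.5],[0.6,0,0,0,0,0,1.5],[0.75,0,0,0,0,0,1.5],[0.9,0,0,0,0,0,1.5],[0.95,0,0,0,0,0,1.5],[0.95,0,0,0,0,0,1.5]]]' 55
python3 -c "
from h import *
go(.4743-.072*np.cos(np.radians(-68.7)),-.1523-.072*np.sin(np.radians(-68.7)),.034,-68.7)"
```

```text
time: 10.35
tool_pos: [0.448, -0.0849, 0.0342]
tool_rot: [-1.571, 0.0, -1.199]
contact_force: [0.8, -0.1, -2.9]
opening: 0.021
t 10.35 yaw -68.69 rpy [-1.571  0.    -1.199] pos [ 0.448  -0.0849  0.0342] q [-0.36  0.49  1.94  0.    0.71 -0.73] F [ 0.8 -0.1 -2.9] M [-0.11  0.08 -0.03] open 0.021
row [np.float64(0.03), np.float64(0.02), np.float64(0.01), 0, np.float64(0.0001), 0]
```

```bash
python3 -m pendant '[[[0.05,0,0,0,0,0,1.5],[0.1,0,0,0,0,0,1.5],[0.15,0,0,0,0,0,1.5],[0.15,0,0,0,0,0,1.5]]]' 55
python3 -c "
from h import *
go(.448,-.0849,.034,-68.7)"
```

```text
time: 10.75
tool_pos: [0.4485, -0.0863, 0.0342]
tool_rot: [-1.571, -0.0, -1.199]
contact_force: [-0.1, 1.4, -2.9]
opening: 0.0208
t 10.75 yaw -68.69 rpy [-1.571 -0.    -1.199] pos [ 0.4485 -0.0863  0.0342] q [-0.36  0.49  1.94  0.    0.71 -0.73] F [-0.1  1.4 -2.9] M [-0.04  0.02 -0.02] open 0.0208
row [np.float64(-0.15), np.float64(0.02), np.float64(0.0), 0, np.float64(0.0003), 0]
```

```bash
python3 -m pendant '[[[0,0.05,0,0,0,0,1.5],[0,0.1,0,0,0,0,1.5],[0,0.15,0,0,0,0,1.5],[0,0.15,0,0,0,0,1.5]]]' 55
python3 -c "
from h import *
go(.448,-.0849,.034,-68.7)"
```

```text
time: 11.15
tool_pos: [0.4484, -0.0862, 0.0326]
tool_rot: [-1.571, 0.0, -1.199]
contact_force: [-0.4, 0.2, -3.2]
opening: 0.021
t 11.15 yaw -68.68 rpy [-1.571  0.    -1.199] pos [ 0.4484 -0.0862  0.0326] q [-0.36  0.49  1.94  0.    0.71 -0.73] F [-0.4  0.2 -3.2] M [-0.08  0.03 -0.07] open 0.021
row [np.float64(-0.14), np.float64(-0.14), np.float64(0.01), 0, np.float64(0.0003), 0]
```

Lower another 1 mm, feel for contact, then open slightly and go up.

```bash
python3 -m pendant '[[[0,0.04,0,0,0,0,1.5],[0,0.07,0,0,0,0,1.5],[0,0.07,0,0,0,0,1.5]]]' 55
python3 -m pendant '[[[0,0,0,0,0,0,2.4],[0,0,0,0,0,0,2.8],[0,0,0,0,0,0,3.6],[0,0,0,0,0,0,3.6],[0,-1,0,0,0,0,3.6],[0,-3,0,0,0,0,4],[0,-6,0,0,0,0,5],[0,-9,0,0,0,0,5],[0,-11,0,0,0,0,5],[-6,-13,0,0,0,0,5],[-11,-13,0,0,0,0,5],[-16,-13,0,0,0,0,5],[-20,-13,0,0,0,0,5],[-20,-13,0,0,0,0,5]]]' 55
cat > v.py <<'E'
import sys
from h import *
n=sys.argv[1]; c=cam('top');s=cam('scene')
def enh(a,k):
    a=cv2.resize(a,None,fx=k,fy=k,interpolation=cv2.INTER_CUBIC)[...,::-1]
    return cv2.convertScaleAbs(a,alpha=1.3)
A=enh(c['image'][195:255,285:415],6)[:,:780]
B=enh(s['image'][150:200,235:285],4.8); C=enh(c['image'][202:238,370:406],240/36)
D=enh(s['image'][140:220,235:335],3)
row=np.hstack([B,C,D]); row=row[:240,:780]; row=cv2.copyMakeBorder(row,0,240-row.shape[0],0,780-row.shape[1],0)
cv2.imwrite(n,np.vstack([A[:360],row]))
E
python3 v.py pics/c5.png; python3 -c "
from h import *
go(.4743,-.1523,.12,-6)"
```

```text
time: 11.45
tool_pos: [0.4485, -0.0863, 0.0323]
tool_rot: [-1.571, -0.0, -1.199]
contact_force: [-1.3, -0.4, 1.6]
opening: 0.0213
time: 12.85
tool_pos: [0.3731, 0.1042, 0.1628]
tool_rot: [-1.571, 0.001, -1.193]
contact_force: [1.4, -1.3, -0.2]
opening: 0.0498
t 12.95 yaw -68.48 rpy [-1.569e+00 -1.000e-03 -1.195e+00] pos [0.3755 0.1011 0.1628] q [ 0.07  0.17  1.96 -0.    1.01 -0.31] F [ 1.3 -0.4  0.1] M [-0.12 -0.01  0.01] open 0.05
row [np.float64(27.19), np.float64(4.28), np.float64(-0.11), 0, np.float64(-1.0904), 0]
```

View pics/c5.png

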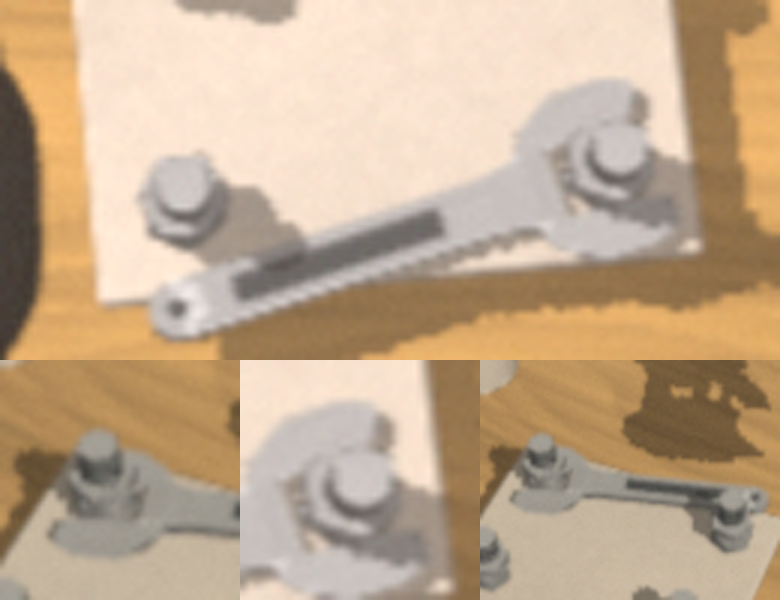

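The spanner is fully on the lower nut and the handle lies clear of the brace nuts. Next I look closer at the jam nut.

```bash
python3 -c "
from h import *
c=cam('top');s=cam('scene')
A=[]
for q in(c,s):
    u,v=proj(q,np.array([.4743,-.1523,.057])); 
    if q is s: u-=1.4
    x,y=int(u)-11,int(v)-11
    a=cv2.cvtColor(q['image'],cv2.COLOR_RGB2GRAY)[y:y+22,x:x+22]
    a=cv2.normalize(a.astype(np.float32),None,0,255,cv2.NORM_MINMAX).astype(np.uint8)
    A.append(cv2.resize(a,(396,396),interpolation=cv2.INTER_CUBIC)); print(u-x,v-y)
cv2.imwrite('pics/c6.png',np.hstack(A))"
```

```text
11.106035749072646 11.049778652041539
11.86185406137841 11.048467588547965
```

View pics/c6.png

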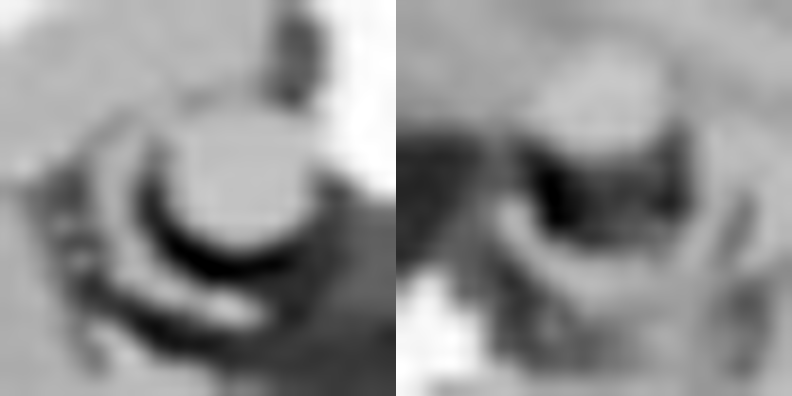

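```bash
python3 -c "
from h import *
go(.4743,-.1523,.12,8)"
```

```text
t 13.05 yaw -68.7 rpy [-1.570e+00 -1.000e-03 -1.199e+00] pos [0.3764 0.0995 0.1625] q [ 0.06  0.17  1.96 -0.    1.01 -0.31] F [ 0.7 -0.2  0.5] M [-0.07  0.04 -0.  ] open 0.0501
row [np.float64(27.01), np.float64(4.25), np.float64(-0.02), 0, np.float64(-1.3386), 0]
```

```bash
python3 -m pendant '[[[4,0,0,0,-0.15,0,5],[8,0,0,0,-0.3,0,5],[12,0,0,0,-0.45,0,5],[16,0,0,0,-0.6,0,5],[20,0,0,0,-0.75,0,5],[24,0,0,0,-0.9,0,5],[26,0,0,0,-1.05,0,5],[27,0,0,0,-1.2,0,5],[27,0,0,0,-1.339,0,5],[27,2,0,0,-1.339,0,5],[27,4.2,0,0,-1.339,0,5],[27,4.2,0,0,-1.339,0,5],[27,4.2,0,0,-1.339,0,5]]]' 50
python3 -c "
from h import *
go(.4743,-.1523,.0497,8)"
```

```text
time: 14.35
tool_pos: [0.4737, -0.1529, 0.1201]
tool_rot: [-1.57, 0.001, 0.138]
contact_force: [0.2, 1.1, 0.1]
opening: 0.0502
t 14.35 yaw 7.9 rpy [-1.57e+00  1.00e-03  1.38e-01] pos [ 0.4737 -0.1529  0.1201] q [-0.47  0.41  1.75 -0.    0.98 -2.17] F [0.2 1.1 0.1] M [0.   0.   0.06] open 0.0502
row [np.float64(0.07), np.float64(7.04), np.float64(0.05), 0, np.float64(-0.0018), 0]
```

```bash
python3 -m pendant '[[[0.05,2,0.05,0,0,0,5],[0.05,4,0.05,0,0,0,5],[0.05,5.5,0.05,0,0,0,5],[0.05,6.5,0.05,0,0,0,5],[0.05,7,0.05,0,0,0,5],[0.05,7.05,0.05,0,0,0,5],[0.05,7.05,0.05,0,0,0,5]]]' 50
python3 -c "
from h import *
go(.4743,-.1523,.0497,8)"
```

```text
time: 15.05
tool_pos: [0.4748, -0.1512, 0.0502]
tool_rot: [-1.571, -0.001, 0.14]
contact_force: [0.4, -0.5, 0.3]
opening: 0.0497
t 15.05 yaw 8.02 rpy [-1.571e+00 -1.000e-03  1.400e-01] pos [ 0.4748 -0.1512  0.0502] q [-0.46  0.51  1.82  0.    0.81 -2.17] F [ 0.4 -0.5  0.3] M [0.07 0.01 0.01] open 0.0497
row [np.float64(-0.07), np.float64(0.05), np.float64(-0.1), 0, np.float64(0.0004), 0]
```

```bash
python3 -m pendant '[[[-0.05,0.05,-0.1,0,0,0,4],[-0.05,0.05,-0.1,0,0,0,3.5],[-0.05,0.05,-0.1,0,0,0,2],[-0.05,0.05,-0.1,0,0,0,2],[-0.05,0.05,-0.1,0,0,0,2],[-0.05,0.05,-0.1,0,0,0,2]]]' 12
python3 -c "
from h import *
go(.4743,-.1523,.0497,8)"
```

```text
time: 15.65
tool_pos: [0.4749, -0.1553, 0.0498]
tool_rot: [-1.577, -0.002, 0.141]
contact_force: [-2.4, -15.0, -1.6]
opening: 0.0309
t 15.65 yaw 8.07 rpy [-1.577 -0.002  0.141] pos [ 0.4749 -0.1553  0.0498] q [-0.47  0.52  1.82 -0.    0.81 -2.18] F [ -2.4 -15.   -1.6] M [-2.38  0.39  0.01] open 0.0309
row [np.float64(-0.02), np.float64(0.01), np.float64(0.31), 0, np.float64(0.0013), 0]
```

```bash
python3 -m pendant '[[[0,0,-0.1,0,0,0,2],[0,0,-0.2,0,0,0,2],[0,0,-0.2,0,0,0,2],[0,0,-0.2,0,0,0,2]]]' 12
python3 -c "
from h import *
go(.4743,-.1523,.0497,8)"
```

```text
time: 16.05
tool_pos: [0.4749, -0.1556, 0.0497]
tool_rot: [-1.574, -0.002, 0.141]
contact_force: [-1.5, -6.5, 1.4]
opening: 0.0305
t 16.05 yaw 8.05 rpy [-1.574 -0.002  0.141] pos [ 0.4749 -0.1556  0.0497] q [-0.47  0.52  1.81 -0.    0.81 -2.18] F [-1.5 -6.5  1.4] M [-1.05  0.22  0.07] open 0.0305
row [np.float64(-0.02), np.float64(0.0), np.float64(0.34), 0, np.float64(0.0009), 0]
```

```bash
python3 -m pendant '[[[0,0,-0.15,0,0,0,2],[0,0,-0.15,0,0,0,2],[0,0,-0.15,0,0,0,2]]]' 50
python3 -m pendant '[[[0,0,0,0,0,0,2],[0,0,0,0,0,0,2]]]' 50
python3 -c "
from h import *
go(.4743,-.1523,.0497,8)"
```

```text
time: 16.35
tool_pos: [0.4749, -0.1558, 0.0497]
tool_rot: [-1.572, -0.001, 0.14]
contact_force: [-1.2, -1.4, 4.4]
opening: 0.0296
time: 16.55
tool_pos: [0.4749, -0.1558, 0.0496]
tool_rot: [-1.572, -0.001, 0.14]
contact_force: [-1.3, -1.7, 5.7]
opening: 0.0295
t 16.55 yaw 8.05 rpy [-1.572e+00 -1.000e-03  1.400e-01] pos [ 0.4749 -0.1558  0.0496] q [-0.47  0.52  1.81 -0.    0.81 -2.18] F [-1.3 -1.7  5.7] M [-0.15  0.22  0.03] open 0.0295
row [np.float64(-0.01), np.float64(-0.01), np.float64(0.36), 0, np.float64(0.0009), 0]
```

```bash
python3 -m pendant '[[[0,0,0,0,0.07,0,2],[0,0,0,0,0.14,0,2],[0,0,0,0,0.21,0,2],[0,0,0,0,0.28,0,2],[0,0,0,0,0.35,0,2],[0,0,0,0,0.35,0,2]]]' 50
python3 -c "
from h import *
go(.4743,-.1558,.0496,8)"
```

```text
time: 17.15
tool_pos: [0.475, -0.1556, 0.0497]
tool_rot: [-1.571, -0.001, -0.212]
contact_force: [-0.5, -1.8, 5.4]
opening: 0.0294
t 17.15 yaw -12.12 rpy [-1.571e+00 -1.000e-03 -2.120e-01] pos [ 0.475  -0.1556  0.0497] q [-0.47  0.52  1.81  0.    0.81 -1.83] F [-0.5 -1.8  5.4] M [0.04 0.1  0.03] open 0.0294
row [np.float64(-0.06), np.float64(0.01), np.float64(-0.04), 0, np.float64(-0.3512), 0]
```

```bash
for i in 1 2; do python3 -m pendant '[[[0,0.01,0,0,0.06,0,2],[0,0.01,0,0,0.12,0,2],[0,0.01,0,0,0.175,0,2],[0,0.01,0,0,0.175,0,2]]]' 50 | grep -E "rot|force"; python3 -c "
from h import *
go(.4743,-.1558,.0496,8)" | head -1; done
```

```text
tool_rot: [-1.571, -0.002, -0.386]
contact_force: [0.1, -0.3, 7.4]
t 17.55 yaw -22.12 rpy [-1.571 -0.002 -0.386] pos [ 0.475  -0.1554  0.0496] q [-0.47  0.52  1.81  0.    0.81 -1.65] F [ 0.1 -0.3  7.4] M [0.12 0.03 0.07] open 0.0294
tool_rot: [-1.57, -0.002, -0.561]
contact_force: [0.1, 0.6, 7.0]
t 17.95 yaw -32.13 rpy [-1.57  -0.002 -0.561] pos [ 0.4751 -0.1553  0.0496] q [-0.47  0.52  1.81  0.    0.81 -1.48] F [0.1 0.6 7. ] M [ 0.19 -0.    0.23] open 0.0297
```

```bash
for i in 1 2; do python3 -m pendant '[[[0,0.01,0,0,0.03,0,2],[0,0.01,0,0,0.06,0,2],[0,0.01,0,0,0.0875,0,2],[0,0.01,0,0,0.0875,0,2]]]' 50 | grep -E "force"; python3 -c "
from h import *
go(.4743,-.1558,.0496,8)" | head -1; done
```

```text
contact_force: [-0.1, 1.1, 7.2]
t 18.35 yaw -37.1 rpy [-1.57  -0.002 -0.647] pos [ 0.4751 -0.1553  0.0496] q [-0.47  0.52  1.81  0.    0.81 -1.39] F [-0.1  1.1  7.2] M [ 0.26 -0.01  0.13] open 0.0294
contact_force: [-0.8, 1.0, 8.2]
t 18.75 yaw -42.11 rpy [-1.57  -0.002 -0.735] pos [ 0.4752 -0.1553  0.0496] q [-0.47  0.52  1.81  0.    0.81 -1.31] F [-0.8  1.   8.2] M [ 0.28 -0.05  0.17] open 0.0295
```

```bash
for i in 1 2; do python3 -m pendant '[[[0,0,0,0,0.03,0,2],[0,0,0,0,0.06,0,2],[0,0,0,0,0.0875,0,2],[0,0,0,0,0.0875,0,2]]]' 50 | grep -E "force"; python3 -c "
from h import *
go(.4743,-.1558,.0496,8)" | head -1; done
```

```text
contact_force: [-0.2, 2.6, 8.2]
t 19.15 yaw -47.1 rpy [-1.57  -0.002 -0.822] pos [ 0.4753 -0.1553  0.0496] q [-0.47  0.52  1.81  0.    0.81 -1.22] F [-0.2  2.6  8.2] M [ 0.32 -0.09  0.36] open 0.029
contact_force: [0.9, 1.5, 7.7]
t 19.55 yaw -52.09 rpy [-1.57  -0.002 -0.909] pos [ 0.4753 -0.1552  0.0496] q [-0.47  0.52  1.81  0.    0.81 -1.13] F [0.9 1.5 7.7] M [ 0.39 -0.13  0.56] open 0.0293
```

```bash
for i in 1 2; do python3 -m pendant '[[[0,0,0,0,0.0175,0,2],[0,0,0,0,0.0175,0,2]]]' 50 | grep -E "force"; python3 -c "
from h import *
go(.4743,-.1558,.0496,8)" | head -1; done
```

```text
contact_force: [0.4, 2.1, 8.5]
t 19.75 yaw -53.06 rpy [-1.57  -0.002 -0.926] pos [ 0.4753 -0.1552  0.0496] q [-0.47  0.52  1.81  0.    0.81 -1.11] F [0.4 2.1 8.5] M [ 0.39 -0.15  0.56] open 0.0293
contact_force: [-0.0, 1.0, 8.3]
t 19.95 yaw -54.06 rpy [-1.57  -0.002 -0.943] pos [ 0.4753 -0.1552  0.0496] q [-0.47  0.52  1.81  0.    0.81 -1.1 ] F [-0.   1.   8.3] M [ 0.43 -0.17  0.66] open 0.0293
```

```bash
python3 v.py pics/c7.png
```

```text
(no output)
```

View pics/c7.png

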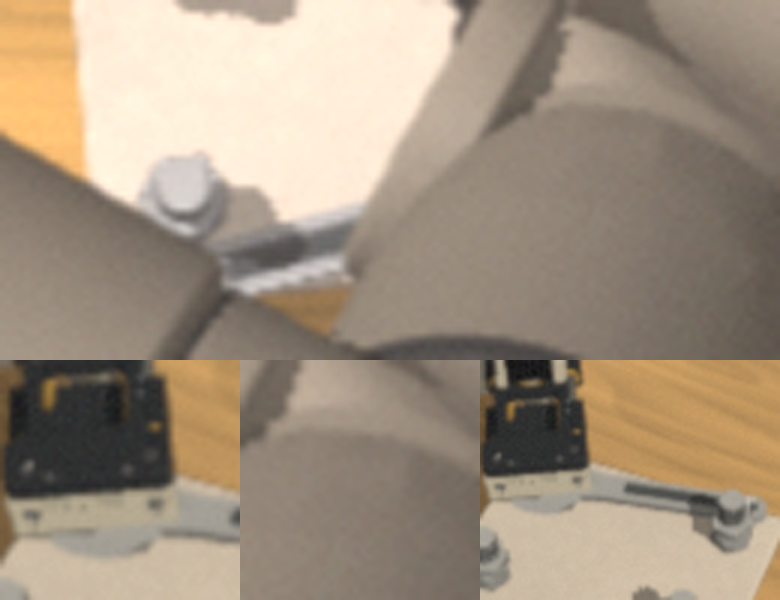

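The handle has swung up against the brace nuts and the torque is rising. Now in small steps to about 0.75.

```bash
cat > tq.py <<'E'
from h import *
a=[]
for i in range(5):
    cam("top"); a.append(status.observe()["torque"][2])
s=status.observe(); print(s["time"],np.degrees(s["tool_rot"][2]).round(2),"Mz",np.mean(a).round(3),np.std(a).round(3))
E
python3 tq.py; python3 -m pendant '[[[0,0,0,0,0.0175,0,2],[0,0,0,0,0.0175,0,2]]]' 50 | grep -E "force"; python3 tq.py
```

```text
20.3 -54.03 Mz 0.628 0.025
contact_force: [0.2, 1.4, 7.6]
20.75 -55.03 Mz 0.709 0.033
```

```bash
python3 -m pendant '[[[0,0,0,0,0.013,0,2],[0,0,0,0,0.013,0,2]]]' 50 | grep -E "force"; python3 tq.py
```

```text
contact_force: [0.3, 2.7, 7.8]
21.2 -55.76 Mz 0.749 0.025
```

```bash
python3 -m pendant '[[[0,0,0,0,0,0,3.4],[0,0,0,0,0,0,4],[0,0,0,0,0,0,5],[0,0,0,0,0,0,5],[0,-2,0,0,0,0,5],[0,-5,0,0,0,0,5],[0,-8,0,0,0,0,5],[0,-10.5,0,0,0,0,5],[0,-11,0,0,0,0,5]]]' 50
python3 -c "
from h import *
go(.376,.0995,.16,-75)"
```

```text
time: 22.1
tool_pos: [0.4757, -0.1561, 0.1612]
tool_rot: [-1.568, -0.004, -0.975]
contact_force: [-0.1, 0.1, -0.3]
opening: 0.0499
t 22.1 yaw -55.89 rpy [-1.568 -0.004 -0.975] pos [ 0.4757 -0.1561  0.1612] q [-0.47  0.36  1.69  0.    1.08 -1.07] F [-0.1  0.1 -0.3] M [-0.03 -0.02 -0.01] open 0.0499
row [np.float64(-26.76), np.float64(0.12), np.float64(6.08), 0, np.float64(0.3335), 0]
```

```bash
python3 -m pendant '[[[-4,0,1,0,0.1,0,5],[-8,0,2,0,0.2,0,5],[-12,0,3,0,0.33,0,5],[-16,0,4,0,0.33,0,5],[-20,0,5,0,0.33,0,5],[-24,0,5.6,0,0.33,0,5],[-26.7,0,6,0,0.33,0,5],[-26.7,0,6,0,0.33,0,5],[-26.7,0,6,0,0.33,0,5]]]' 50 | grep time
python3 v.py pics/c8.png; python3 -c "
from h import *
go(.376,.0995,.16,-75)
c=cam('top'); im=c['image'].astype(int); W=world(c)
# handle edges: darker slot gives the axis; tail/handle pixels by height vs plate colour
h=cv2.cvtColor(c['image'],cv2.COLOR_RGB2HSV)
for n,m in (('slot',(h[...,2]<135)),):
    M=np.zeros(m.shape,np.uint8); M[225:250,315:362]=m[225:250,315:362]
    k,l,s,ce=cv2.connectedComponentsWithStats(M)
    for i in range(1,k):
        if s[i,4]>25:
            v,u=np.where(l==i); P=np.array([onplane(c,a,b,.037)[:2] for a,b in zip(u,v)]); e=np.linalg.eigh(np.cov(P.T)); print(n,s[i],P.mean(0),np.degrees(np.arctan2(*e[1][::-1,1])), np.sqrt(e[0])*3.46)
"
```

```text
time: 23.0
t 23.1 yaw -74.82 rpy [-1.571 -0.    -1.306] pos [0.3747 0.0987 0.1583] q [ 0.06  0.17  1.97 -0.    1.   -0.21] F [ 0.1  0.1 -1. ] M [-0.08  0.07  0.05] open 0.0501
row [np.float64(-0.05), np.float64(-0.17), np.float64(0.15), 0, np.float64(0.0032), 0]
slot [315 225  44  17 355] [ 0.44403074 -0.03506775] 95.29926505051006 [0.02636622 0.09370282]
slot [315 234  47  16 372] [ 0.41970453 -0.05530893] 100.99416996883699 [0.02306856 0.09703788]
```

View pics/c8.png

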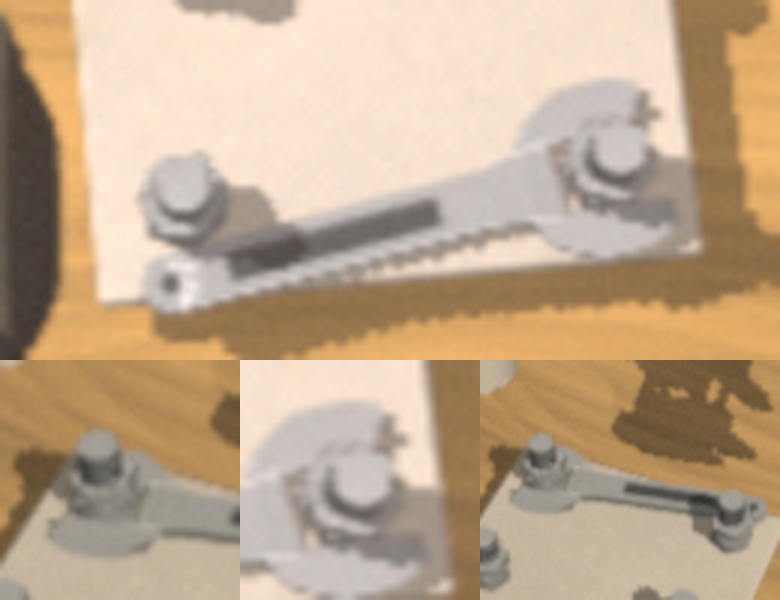

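The handle now rests on the brace nuts and the jaw is still fully on. Its jaw direction is about -72°.

```bash
python3 -c "
from h import *
go(.4525,-.086,.12,-72)"
```

```text
t 23.15 yaw -74.86 rpy [-1.571 -0.    -1.307] pos [0.3748 0.0985 0.1583] q [ 0.06  0.17  1.97 -0.    1.   -0.21] F [-0.9 -0.8 -0.2] M [-0.1   0.04 -0.01] open 0.05
row [np.float64(19.84), np.float64(3.83), np.float64(2.68), 0, np.float64(-0.0499), 0]
```

```bash
python3 -m pendant '[[[4,0,0.6,0,-0.02,0,5],[8,0,1.1,0,-0.05,0,5],[12,0,1.6,0,-0.05,0,5],[16,0,2.2,0,-0.05,0,5],[19,0,2.6,0,-0.05,0,5],[19.85,0,2.7,0,-0.05,0,4.2],[19.85,3.8,2.7,0,-0.05,0,4.2],[19.85,7,2.7,0,-0.05,0,4.2],[19.85,9.5,2.7,0,-0.05,0,4.2],[19.85,11.5,2.7,0,-0.05,0,4.2],[19.85,12,2.7,0,-0.05,0,4.2],[19.85,12,2.7,0,-0.05,0,4.2]]]' 50
python3 -c "
from h import *
go(.4525,-.086,.0327,-72)"
```

```text
time: 24.35
tool_pos: [0.452, -0.085, 0.0382]
tool_rot: [-1.572, 0.001, -1.256]
contact_force: [-0.8, -0.1, -0.4]
opening: 0.0419
t 24.35 yaw -71.94 rpy [-1.572e+00  1.000e-03 -1.256e+00] pos [ 0.452  -0.085   0.0382] q [-0.35  0.49  1.93  0.    0.73 -0.67] F [-0.8 -0.1 -0.4] M [-0.09  0.04  0.  ] open 0.0419
row [np.float64(0.11), np.float64(0.55), np.float64(0.02), 0, np.float64(0.001), 0]
```

```bash
python3 -m pendant '[[[0,0.3,0,0,0,0,4.2],[0,0.5,0,0,0,0,4.2],[0,0.52,0,0,0,0,4.2],[0,0.52,0,0,0,0,3.2],[0,0.52,0,0,0,0,2.6],[0,0.52,0,0,0,0,1.8],[0,0.52,0,0,0,0,1.8],[0,0.52,0,0,0,0,1.8]]]' 6
python3 -c "
from h import *
go(.4525,-.086,.0327,-72)"
```

```text
time: 25.15
tool_pos: [0.4528, -0.0852, 0.0336]
tool_rot: [-1.57, -0.0, -1.255]
contact_force: [1.0, 0.4, 2.0]
opening: 0.0219
t 25.15 yaw -71.93 rpy [-1.57  -0.    -1.255] pos [ 0.4528 -0.0852  0.0336] q [-0.35  0.49  1.93  0.    0.72 -0.67] F [1.  0.4 2. ] M [ 0.08 -0.12  0.03] open 0.0219
row [np.float64(0.07), np.float64(0.09), np.float64(-0.05), 0, np.float64(0.0013), 0]
```

```bash
python3 -m pendant '[[[0,0,0,0,0,0,1.5],[0,0,0,0,0,0,1.5],[0,0,0,0,0,0,1.5],[0,-0.04,-0.1,0,-0.014,0,1.5],[0,-0.04,-0.1,0,-0.014,0,1.5]]]' 45
python3 -c "
from h import *
go(.4525,-.086,.0327,-72)"
```

```text
time: 25.65
tool_pos: [0.4517, -0.0856, 0.0337]
tool_rot: [-1.57, -0.0, -1.241]
contact_force: [3.5, 0.7, -3.1]
opening: 0.0208
t 25.65 yaw -71.08 rpy [-1.57  -0.    -1.241] pos [ 0.4517 -0.0856  0.0337] q [-0.35  0.49  1.93  0.    0.71 -0.68] F [ 3.5  0.7 -3.1] M [ 0.1  -0.56  0.03] open 0.0208
row [np.float64(0.07), np.float64(0.1), np.float64(0.06), 0, np.float64(0.016), 0]
```

```bash
python3 -m pendant '[[[-0.2,-0.02,0.03,0,0,0,1.5],[-0.4,-0.03,0.03,0,0,0,1.5],[-0.6,-0.03,0.03,0,0,0,1.5],[-0.8,-0.03,0.03,0,0,0,1.5],[-0.8,-0.03,0.03,0,0,0,1.5]]]' 45
python3 -c "
from h import *
go(.4525,-.086,.0327,-72)"
```

```text
time: 26.15
tool_pos: [0.4508, -0.0802, 0.0345]
tool_rot: [-1.569, -0.005, -1.241]
contact_force: [3.7, -11.6, -4.2]
opening: 0.0208
t 26.15 yaw -71.11 rpy [-1.569 -0.005 -1.241] pos [ 0.4508 -0.0802  0.0345] q [-0.34  0.49  1.94 -0.    0.71 -0.67] F [  3.7 -11.6  -4.2] M [-1.95 -0.57 -0.2 ] open 0.0208
row [np.float64(0.6), np.float64(0.18), np.float64(-0.03), 0, np.float64(0.0155), 0]
```

```bash
python3 -m pendant '[[[0,0,0.04,0,0.007,0,1.5],[0,0,0.07,0,0.014,0,1.5],[0,0,0.07,0,0.014,0,1.5]]]' 45
python3 -c "
from h import *
go(.4525,-.086,.0327,-72)"
```

```text
time: 26.45
tool_pos: [0.4512, -0.08, 0.0344]
tool_rot: [-1.569, -0.004, -1.255]
contact_force: [2.8, -11.3, -2.6]
opening: 0.021
t 26.45 yaw -71.89 rpy [-1.569 -0.004 -1.255] pos [ 0.4512 -0.08    0.0344] q [-0.34  0.49  1.94 -0.    0.71 -0.65] F [  2.8 -11.3  -2.6] M [-2.09 -0.41 -0.06] open 0.021
row [np.float64(0.61), np.float64(0.17), np.float64(-0.06), 0, np.float64(0.0019), 0]
```

```bash
python3 -m pendant '[[[0.2,0,-0.1,0,-0.012,0,1.5],[0.25,0,-0.2,0,-0.025,0,1.5],[0.25,0,-0.27,0,-0.035,0,1.5],[0.25,0,-0.27,0,-0.035,0,1.5]]]' 45
python3 -c "
from h import *
go(.4525,-.086,.0327,-72)"
```

```text
time: 26.85
tool_pos: [0.4485, -0.0812, 0.0342]
tool_rot: [-1.57, -0.001, -1.22]
contact_force: [4.0, -2.3, -3.1]
opening: 0.0209
t 26.85 yaw -69.88 rpy [-1.57e+00 -1.00e-03 -1.22e+00] pos [ 0.4485 -0.0812  0.0342] q [-0.35  0.49  1.94 -0.    0.71 -0.7 ] F [ 4.  -2.3 -3.1] M [-0.59 -0.73  0.01] open 0.0209
row [np.float64(0.59), np.float64(0.15), np.float64(0.21), 0, np.float64(0.037), 0]
```

```bash
python3 -m pendant '[[[0,0,0.08,0,0,0,1.5],[-0.1,0,0.08,0,0,0,1.5],[-0.3,0,0.08,0,0,0,1.5],[-0.5,0,0.08,0,0,0,1.5],[-0.5,0,0.08,0,0,0,1.5]]]' 45
python3 -c "
from h import *
go(.4525,-.086,.0327,-72)"
```

```text
time: 27.35
tool_pos: [0.4478, -0.0772, 0.0344]
tool_rot: [-1.57, -0.003, -1.22]
contact_force: [2.5, -6.8, -2.9]
opening: 0.021
t 27.35 yaw -69.89 rpy [-1.57  -0.003 -1.22 ] pos [ 0.4478 -0.0772  0.0344] q [-0.34  0.48  1.95 -0.    0.71 -0.69] F [ 2.5 -6.8 -2.9] M [-1.29 -0.61 -0.11] open 0.021
row [np.float64(0.98), np.float64(0.17), np.float64(0.14), 0, np.float64(0.0368), 0]
```

```bash
python3 -m pendant '[[[0.1,0,-0.1,0,-0.013,0,1.5],[0.1,0,-0.2,0,-0.026,0,1.5],[-0.1,0,-0.2,0,-0.026,0,1.5],[-0.3,0,-0.2,0,-0.026,0,1.5],[-0.5,0,-0.2,0,-0.026,0,1.5],[-0.5,0,-0.2,0,-0.026,0,1.5]]]' 45
python3 -c "
from h import *
go(.4525,-.086,.0327,-72)"
```

```text
time: 27.95
tool_pos: [0.4425, -0.071, 0.0338]
tool_rot: [-1.572, 0.002, -1.194]
contact_force: [1.0, 0.8, -3.8]
opening: 0.0211
t 27.95 yaw -68.38 rpy [-1.572  0.002 -1.194] pos [ 0.4425 -0.071   0.0338] q [-0.33  0.48  1.96  0.    0.7  -0.71] F [ 1.   0.8 -3.8] M [ 0.05 -0.09  0.12] open 0.0211
row [np.float64(1.76), np.float64(0.11), np.float64(0.38), 0, np.float64(0.0631), 0]
```

```bash
python3 -m pendant '[[[-0.4,0,0,0,0,0,1.5],[-0.8,0,0,0,0,0,1.5],[-1.3,0,0,0,0,0,1.5],[-1.8,0,0,0,0,0,1.5],[-2.4,0,0,0,0,0,1.5],[-3.0,0,0,0,0,0,1.5],[-3.0,0,0,0,0,0,1.5]]]' 45
python3 -c "
from h import *
go(.4363,.2007,.12,-100.3)"
```

```text
time: 28.65
tool_pos: [0.432, -0.0431, 0.0341]
tool_rot: [-1.571, 0.001, -1.193]
contact_force: [0.6, -0.3, -3.3]
opening: 0.0209
t 28.65 yaw -68.38 rpy [-1.571e+00  1.000e-03 -1.193e+00] pos [ 0.432  -0.0431  0.0341] q [-0.28  0.46  2.    0.    0.68 -0.65] F [ 0.6 -0.3 -3.3] M [-0.05  0.01  0.02] open 0.0209
row [np.float64(-22.51), np.float64(-8.59), np.float64(9.39), 0, np.float64(0.5571), 0]
```

```bash
python3 -m pendant '[[[0,-1,0,0,0,0,1.5],[0,-3,0,0,0,0,1.5],[0,-5.5,0,0,0,0,1.5],[0,-8,0,0,0,0,1.5],[0,-8.6,0,0,0,0,1.5],[-2,-8.6,0.8,0,0.05,0,1.5],[-5,-8.6,2,0,0.12,0,1.5],[-8,-8.6,3.3,0,0.2,0,1.5],[-11,-8.6,4.6,0,0.28,0,1.5],[-14,-8.6,5.8,0,0.35,0,1.5],[-17,-8.6,7,0,0.42,0,1.5],[-20,-8.6,8.3,0,0.5,0,1.5],[-22,-8.6,9.2,0,0.55,0,1.5],[-22.5,-8.6,9.4,0,0.557,0,1.5],[-22.5,-8.6,9.4,0,0.557,0,1.5]]]' 45
python3 -c "
from h import *
go(.4363,.2007,.0045,-100.3)"
```

```text
time: 30.15
tool_pos: [0.4368, 0.2, 0.1196]
tool_rot: [-1.572, -0.001, -1.749]
contact_force: [-0.5, -0.1, -2.6]
opening: 0.0209
t 30.15 yaw -100.21 rpy [-1.572e+00 -1.000e-03 -1.749e+00] pos [0.4368 0.2    0.1196] q [ 0.27  0.38  1.79 -0.    0.96  0.45] F [-0.5 -0.1 -2.6] M [-0.1   0.08 -0.01] open 0.0209
row [np.float64(-0.06), np.float64(11.51), np.float64(-0.06), 0, np.float64(0.0016), 0]
```

```bash
python3 -m pendant '[[[0,2,0,0,0,0,1.5],[0,5,0,0,0,0,1.5],[0,8,0,0,0,0,1.5],[0,10,0,0,0,0,1.5],[0,11,0,0,0,0,1.5],[0,11.4,0,0,0,0,1.5],[0,11.5,0,0,0,0,1.5],[0,11.55,0,0,0,0,1.5],[0,11.6,0,0,0,0,1.5],[0,11.65,0,0,0,0,1.5],[0,11.65,0,0,0,0,1.5]]]' 45
```

```text
time: 31.25
tool_pos: [0.4374, 0.2, 0.004]
tool_rot: [-1.57, 0.0, -1.751]
contact_force: [-0.4, 0.3, -2.8]
opening: 0.0209
```

```bash
python3 -m pendant '[[[0,0.05,0,0,0,0,1.5],[0,0.1,0,0,0,0,1.5],[0,0.15,0,0,0,0,1.5],[0,0.15,0,0,0,0,1.5]]]' 45
python3 -m pendant '[[[0,0,0,0,0,0,2.4],[0,0,0,0,0,0,2.8],[0,0,0,0,0,0,3.6],[0,0,0,0,0,0,4],[0,-1,0,0,0,0,4],[0,-4,0,0,0,0,4],[0,-8,0,0,0,0,5],[0,-13,0,0,0,0,5],[0,-18,0,0,0,0,5],[-8,-20,0,0,0,0,5],[-15,-20,0,0,0,0,5],[-18,-20,0,0,0,0,5],[-18,-20,0,0,0,0,5]]]' 45
python3 - <<'E'
from m import *
go(.4,.2,.2,0)
c=cam('top');s=cam('scene')
A=cv2.resize(c['image'][150:270,170:430],None,fx=3,fy=2.5*1.2); B=cv2.resize(s['image'][140:260,200:460],None,fx=3,fy=2)
cv2.imwrite('pics/c9.png',np.vstack([A,B])[:600,:,::-1])
E
```

```text
time: 31.65
tool_pos: [0.4375, 0.2, 0.0035]
tool_rot: [-1.57, 0.001, -1.751]
contact_force: [-4.6, -2.1, 12.5]
opening: 0.0209
time: 32.95
tool_pos: [0.4695, 0.3799, 0.2033]
tool_rot: [-1.57, 0.002, -1.75]
contact_force: [0.3, -0.7, -0.8]
opening: 0.0501
t 32.95 yaw -100.27 rpy [-1.57   0.002 -1.75 ] pos [0.4695 0.3799 0.2033] q [0.55 0.5  1.33 0.   1.3  0.73] F [ 0.3 -0.7 -0.8] M [-0.06  0.08 -0.02] open 0.0501
row [np.float64(18.94), np.float64(0.33), np.float64(-3.63), 0, np.float64(-1.75), 0]
```

View pics/c9.png

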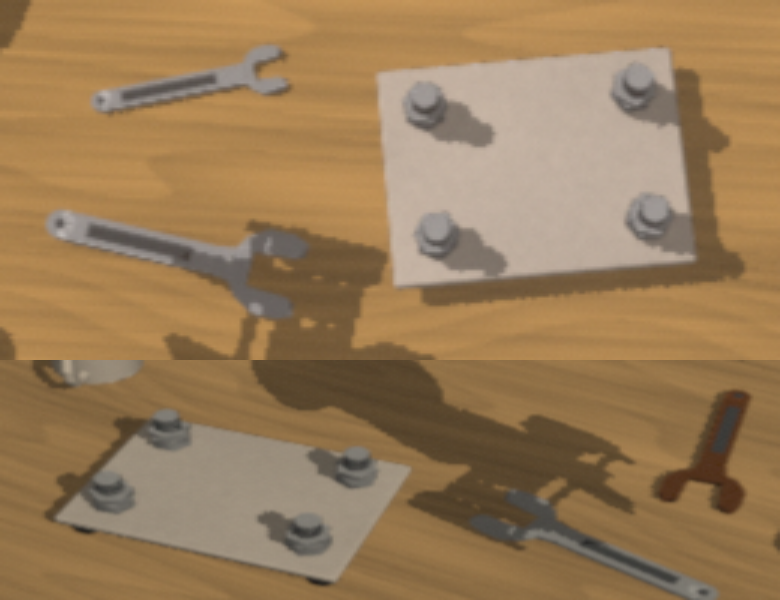

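The spanner lies flat on the table at about (180,262) in the top crop, clear of the stand. Nothing else has moved.

```bash
python3 -c "
from cell import robot; print(robot.hand_in())"
```

```text
the job is handed in; nothing more can be done
None
```

The job is done and handed in at about 33 s. Hand-in gives no verdict.

- **Fitting:** I slid the larger spanner fully onto the lower nut. It met almost no force on the way.
- **Tightening:** I gripped only the jam nut across its flats and turned it about 64° clockwise. The spanner's handle swung up against the near left nuts. The torque then rose about 0.05 to 0.08 N m per degree, and I stopped at an average reading of 0.75 N m (scatter 0.03).
- **Taking the spanner off:** It bound at first, with about 11 N of drag along the slide. I backed the handle off a few degrees and it came off freely. I then laid it flat on the table where it had been. It touched down with about 12 N.
- **Last checks:** The final pictures show the spanner lying flat and clear of the stand, and nothing else in them looks moved.
- **Not checked:**
  - I did not measure how far the lower nut turned. The handle itself swung about 3°.
  - I did not re-check the jam nut's tightness after taking the spanner off.
- **Disagreement:** The stud's position felt through the grip was about 3 mm from the camera's estimate. I followed the felt position.

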